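# Slide the steel gauge dish along the rail into the corner pocket of the lid checking jig

### The arm

A 6-joint arm with a two-finger parallel gripper is mounted at the origin on the work surface. World frame = base frame: x ahead of the robot, y to its left, z up, the work surface at z = 0. Lengths are in m, angles in rad, forces in N, time in s.
With the tool pointing down it reaches from about 0.4 to 0.825 m from the base axis. Payload 7 kg.
Tool frame: the origin (TCP) lies on the centre line of the jaws, within the pads' length; the fingertips stand 17 mm ahead of it and the grasp point (between the pads) lies 2 mm behind it; z points along the fingers, x is the direction in which the jaws open and shut, and the axes are right-handed (so a half turn about z gives the same grasp; the last joint's range is limited). The gripper opens to 88 mm and grips with 3 to 60 N. Pads are 19 mm wide; open, the fingers measure 130 mm over their backs; the gripper's body (78 mm by 193 mm) begins 47 mm behind the grasp point.
Start: joints at [1.559, 0.359, 0.012, 0, -1.224, -0.288], TCP at [0.199, 0.645, 0.244] pointing down, gripper open.
Joint ranges: [-3.07, 3.07], [-1.43, 2.12], [-1.02, 1.25], [-3.03, 1.67], [-3.05, -0], [-3.03, 3.03]. Speed limits (rad/s): [2.39, 2.39, 3.01, 3.14, 3.14, 3.14].

### API

Orientations are given as [roll, pitch, yaw] about the fixed x, y, z axes, in that order (R = Rz(yaw) Ry(pitch) Rx(roll)).
In Python, from station import robot gives the robot as it stands.
- The arm moves only by the tool step_arm, never from a script. Its argument "increments" is a list of rows, each a list of 3 entries, a list of its own where there are three numbers: the turn, a rotation vector about the tool's x, y, z in rad, then the shift along the tool's x, y, z in m, then the opening, from 0 (shut) to 1 (fully open). In form: [[[rx, ry, rz], [dx, dy, dz], fingers], ...]. A call has 1 to 20 rows; each row is the pose to reach, as a shift and turn from the pose measured when the call began, along the tool's axes at that moment; what a row does not reach only later rows make up. A row lasts 1/10 s, in which the tool goes at most 50 mm and 8.59 degrees, less where a joint would pass 70% of its speed; a pose out of reach is approached as far as the arm can. A call with a gripper value outside its range is refused whole. The fingers move at their own pace and stop on an object; "squeeze" is the grip in N (left out, the last holds). Time passes only in rows, so rows that repeat a pose let the fingers close. It gives the time, the measured TCP pose, the force and the opening at its end, in the units of the state.
- robot.state(): the state, without advancing time (a new reading comes with each control period).
- robot.snapshot(name): name is "scene" or "top" or "wrist"; returns (picture, depth): 400x640x3 uint8, red, green, blue; 400x640 float32, m along the optical axis (not along the pixel's ray), 0 where there is no reading.
- robot.calibration(name): a dict with "K" (3x3 intrinsics, pixels), "rvec" (rotation vector, rad) and "tvec" (3), from world to camera coordinates, as OpenCV has them; the wrist camera has in their place "tool_from_camera" (4x4, takes a point from camera to tool coordinates, whose origin is the TCP and whose axes are the tool frame's). Camera axes: x right, y down, z forward; pixel columns grow to the right and rows downward; lengths in m; the calibration is good to about 2 mm. A picture is of the moment at which its call begins: read the wrist's pose just before it. calibration takes no time and is no camera call.
- robot.finish_job(): hands the job in, once; it reports no verdict.
Trained networks look in the newest picture that a camera, given by its name, has taken for a name from the list of things; names that differ only in an ending like _2 or _b are one class to them, and where a whole thing is asked for, a point or a joint stands for the part that bears it (a point fixed in the world has none). Each returns a list of dicts, best first, with "conf" (0 to 1); they miss things now and then, are a little off and sometimes report something else, mostly with a low value. They report only what shows in the picture. A call takes as long as a camera call. They do not tell look-alikes from the thing itself.
- robot.recognise(camera, thing): "bbox" ([left, top, right, bottom] in pixels, round what is visible of it).
- robot.cut_out(camera, thing): "region" (400x640 bool, what is visible of it) and "bbox" ([left, top, right, bottom] in pixels, round what is visible of it).
The state is a dict: "time": time; "joint_pos": joint angles; "qvel": joint speeds; "joint_torque": joint torques, N m; "tcp_pos": TCP position; "tool_rot": TCP orientation; "contact_force": force on the tool from outside, world axes, zero at the start; "ft_torque": the same for the moment, N m; "width": finger opening in m.
Only numpy, scipy, OpenCV 4.12 (cv2) and the standard library are available. Lean on these libraries where they do the work, as an engineer would, in place of code of your own. Each camera call takes 0.05 s, during which the arm holds its last target. There are 200 camera calls.

### The job

The steel gauge dish for setting up the jar-lid checking jig lies loose on the jig's grey board. Without picking it up, push it with your fingertips back against the long rail while it is still well short of the pocket, then keep it against the rail as you slide it along into the corner pocket, until it sits fully home against both the rail and the end stop. It must stay flat on the board; leave the jar lid and the two jars alone, and finish with your hand clear.

Things in the scene. Friction and masses are not known exactly. Their poses are not given: they have to be found in the camera images.
- gauge: Gauge dish, plain steel, open side up, on the board's -y half, 49-99 mm short of the rail. Outside diameter 82 mm, 14 mm high; rim and floor 6 mm thick: inside 70 mm across, 8 mm deep, so closed fingertips fit in and can push the rim from inside (pressing down on the rim tips it). 0.26-0.5 kg; sliding it takes about 1 to 5 N. Origin: centre of its underside; z up.
- jig: Fixed checking jig: grey board 230 x 360 x 12 mm with dark steel walls 12 mm high on it (tops at z 24 mm, screw heads 2 mm more). Origin on the table surface; x across the board to the rail (roughly away from the robot), y along the rail to the pocket (roughly robot's left), z up; yaw varies. Board spans x -125 to 105, y -180 to 180 mm, top at z 12 mm.
- home (a point): The point on the board's top where the centre of the gauge dish's underside is when the dish touches both rail and end stop: jig x +44 mm, y +114 mm, z 12 mm. Axes as the jig's.
- rail_mid (a point): Middle of the long rail's inner face, at its top edge: jig x 85, y 0, z 24 mm. The rail is straight, 20 mm thick, and runs along the whole far edge of the board. Axes as the jig's.
- stop_mid (a point): Point on the end stop's inner face, at its top edge: jig x 41, y 155, z 24 mm. The end stop, 20 mm thick, closes the board's +y end from the rail to the keeper wall. Axes as the jig's.
- keeper_mouth (a point): Top edge of the keeper wall's inner face at the pocket's mouth: jig x -3, y 75, z 24 mm. The keeper, 20 mm thick, runs from here to the end stop, opposite the rail; before it a lip flares away from the rail back to about jig y 50 mm. Rail, stop and keeper form the corner pocket, 88 mm wide, open above and towards -y. Axes as the jig's.
- spare_lid: A jar lid, gold-coloured metal with a white liner, lying upside down on the board outside the keeper wall: outside diameter 58 mm, 12 mm high. Leave it alone. Origin: centre of its underside.
- tall_jar: A closed full jar, red with a gold lid, 70 mm in diameter and 125 mm high, standing on the table beyond one end (either) of the jig. Leave it alone. Origin: centre of its underside.
- short_jar: A closed full jar, red with a gold lid, 70 mm in diameter and 85 mm high, standing on the table beyond the other end of the jig. Leave it alone. Origin: centre of its underside.
Not all that is in view belongs to the job. Leave any black, brown or orange look-alike of the gauge alone.

How it is judged:
By the outcome, as a careful person would: the job done as asked, in the order asked, and still so for the second after the job is handed in, with the robot touching nothing.
It also fails if it takes over 51 s, if anything falls off the work surface, if the arm or the gripper's body presses on something with over 40 N, if the wrist force passes 120 N, or if a joint passes its speed limit or range.

## Working session

There is one attempt and no reset: what is moved stays moved. The work goes in short steps, Python scripts to look and compute and a tool call to move; the robot and the scene stay as the last step left them, time stands still between calls to the robot, and variables do not carry over. Pictures are saved under pics/ and viewed, about 8 in all and at most 12, crops included, and the job is handed in when it is done.

Besides the shell and the picture viewer there is one more tool, called in YAML: its name, and indented under it one key for each argument. step_arm: Moves the arm, as the interface text tells. Its arguments: {"type":"object","properties":{"increments":{"type":"array","items":{"type":"array"}},"squeeze":{"type":"number"}},"required":["increments"]}

```bash
mkdir -p pics
cat > h.py <<'E'
import numpy as np, cv2
from station import robot
def cam(n):
    c=robot.calibration(n); return np.array(c["K"]),cv2.Rodrigues(np.array(c["rvec"],float))[0],np.array(c["tvec"],float).ravel()
def proj(n,P):
    K,R,t=cam(n); p=(R@np.atleast_2d(P).T).T+t; p=p@K.T; return p[:,:2]/p[:,2:]
def cloud(n,d):
    K,R,t=cam(n); v,u=np.indices(d.shape); r=np.stack([u,v,np.ones_like(u)],-1)@np.linalg.inv(K).T
    return (r*d[...,None]-t)@R   # world, HxWx3
def ray(n,uv,z):
    K,R,t=cam(n); o=-R.T@t; r=R.T@np.linalg.inv(K)@np.array([uv[0],uv[1],1.]); return o+r*(z-o[2])/r[2]
E
python3 - <<'E'
from h import *
p,d=robot.snapshot("top"); np.savez('top.npz',p=p,d=d)
cv2.imwrite('pics/top0.png',p[...,::-1])
for n in ["gauge","jig","spare_lid","tall_jar","short_jar"]:
    for r in robot.cut_out("top",n):
        W=cloud("top",d)[r["region"]&(d>0)]
        print(n,round(r["conf"],2),r["bbox"],np.median(W,0).round(3),W.min(0).round(3),W.max(0).round(3))
p,d=robot.snapshot("scene"); cv2.imwrite('pics/scene0.png',p[...,::-1])
s=robot.state(); print(s)
E
```

```text
gauge 0.96 [413.1, 141.1, 443.0, 174.7] [ 0.639 -0.236  0.007] [ 0.597 -0.281 -0.005] [ 0.684 -0.195  0.019]
gauge 0.87 [325.3, 188.9, 357.3, 225.2] [ 0.51  -0.009  0.019] [ 0.471 -0.049  0.007] [0.555 0.032 0.032]
gauge 0.86 [409.2, 251.1, 443.3, 284.5] [ 0.348 -0.229  0.007] [ 0.311 -0.269 -0.   ] [ 0.387 -0.189  0.019]
gauge 0.78 [363.0, 259.9, 395.3, 292.2] [ 0.325 -0.107  0.007] [ 0.287 -0.145 -0.   ] [ 0.366 -0.067  0.018]
gauge 0.33 [245.7, 134.6, 398.7, 248.3] [0.555 0.043 0.012] [ 0.401 -0.163 -0.005] [0.687 0.237 0.031]
jig 0.56 [244.5, 134.6, 396.4, 247.2] [0.556 0.044 0.012] [ 0.401 -0.156 -0.004] [0.69  0.237 0.031]
spare_lid 0.91 [278.5, 197.4, 301.0, 219.9] [0.501 0.124 0.016] [0.472 0.096 0.009] [0.53  0.152 0.029]
tall_jar 0.97 [421.7, 190.6, 461.0, 216.7] [ 0.513 -0.236  0.123] [ 0.482 -0.28   0.003] [ 0.549 -0.215  0.131]
short_jar 0.67 [247.6, 135.5, 397.0, 247.6] [0.555 0.043 0.012] [ 0.404 -0.161 -0.006] [0.696 0.237 0.032]
short_jar 0.56 [195.5, 162.2, 230.4, 192.0] [0.569 0.309 0.084] [ 0.54   0.282 -0.002] [0.605 0.37  0.09 ]
{'time': 0.35, 'joint_pos': array([ 1.55911711e+00,  3.58798127e-01,  1.17262663e-02, -9.23608320e-05,
       -1.22409451e+00, -2.88141067e-01]), 'qvel': array([-0.00076151,  0.00047549,  0.00094052,  0.00050095,  0.00025987,
       -0.00058413]), 'joint_torque': array([ 1.07374995e-03, -5.81691277e+01,  2.92851841e+01,  6.99141562e+00,
        1.00103358e-02, -9.50061440e-05]), 'tcp_pos': array([0.19931264, 0.64478472, 0.24334064]), 'tool_rot': array([-3.14157077e+00, -3.79471399e-04, -1.87064802e+00]), 'contact_force': array([-0.86929308, -0.13085604, -0.27632564]), 'ft_torque': array([-0.00619627, -0.04145641,  0.02592392]), 'width': 0.0876052012426614}
```

View pics/top0.png

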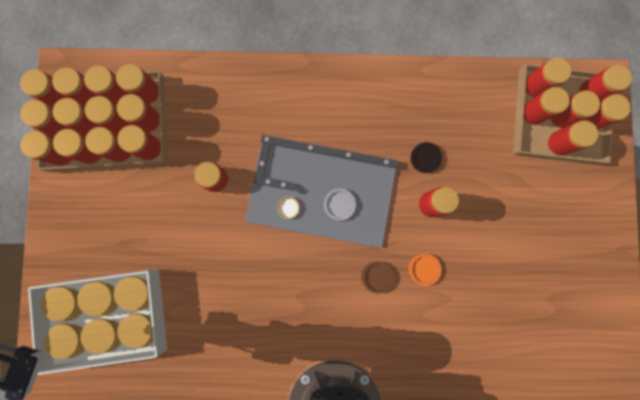

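View pics/scene0.png

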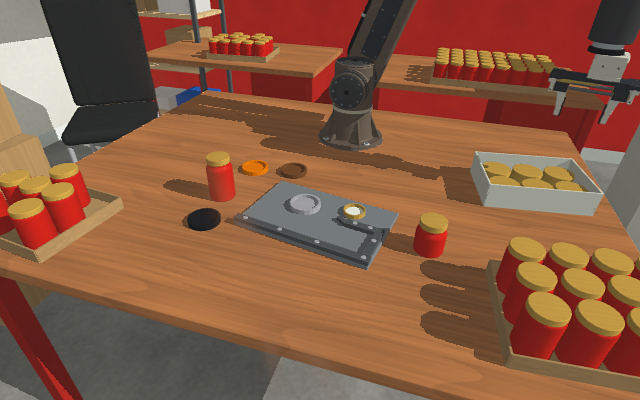

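The top view shows the jig at about (320,190). Four dish-shaped things are in view:
- Steel-grey dish at (341,205), lying on the board.
- Black dish at (427,157), on the table.
- Brown dish at (381,277), on the table.
- Orange dish at (426,269), on the table.

Only the grey one is plain steel and on the board's -y half, so it is the gauge. I'll fit the jig pose next and confirm the gauge in a crop.

```bash
cat >> h.py <<'E'
from scipy.optimize import minimize
def boxes(): # board, rail, stop
    for x0,x1,y0,y1,z0,z1 in [(-.125,.105,-.18,.18,0,.012),(.085,.105,-.18,.18,.012,.024),(-.003,.105,.155,.175,.012,.024)]:
        yield np.array([[x,y,z] for x in(x0,x1) for y in(y0,y1) for z in(z0,z1)])
def j2w(q,P):
    c,s=np.cos(q[2]),np.sin(q[2]); P=np.atleast_2d(P); return P@np.array([[c,s,0],[-s,c,0],[0,0,1]])+[q[0],q[1],0]
def w2j(q,P):
    c,s=np.cos(q[2]),np.sin(q[2]); return (np.atleast_2d(P)-[q[0],q[1],0])@np.array([[c,-s,0],[s,c,0],[0,0,1]])
def go(target,yaw,n=1,st=None):
    from scipy.spatial.transform import Rotation as Ro
    st=st or robot.state(); R0=Ro.from_euler('xyz',st["tool_rot"]); R1=Ro.from_euler('xyz',[np.pi,0,yaw])
    return (R0.inv()*R1).as_rotvec().round(4), R0.inv().apply(np.array(target)-st["tcp_pos"]).round(4)
E
python3 - <<'E'
from h import *
z=np.load('top.npz'); p,d=z['p'],z['d']
cv2.imwrite('pics/crop0.png',cv2.resize(p[120:300,220:470,::-1],None,fx=3,fy=3,interpolation=cv2.INTER_CUBIC))
robot.snapshot("top")
m=robot.cut_out("top","jig")[0]["region"].astype(np.uint8)
for n in("gauge","spare_lid"):
    for r in robot.cut_out("top",n):
        b=r["bbox"]
        if n=="spare_lid" or abs(b[0]-325)<8: m|=r["region"].astype(np.uint8)
        if n=="gauge" and abs(b[0]-325)<8:
            print("gauge z26",ray("top",((b[0]+b[2])/2,(b[1]+b[3])/2),.022))
S=4; M=cv2.resize(m,None,fx=S,fy=S,interpolation=cv2.INTER_LINEAR)
def cost(q):
    I=np.zeros_like(M)
    for b in boxes():
        h=cv2.convexHull(((proj("top",j2w(q,b))+.5)*S*16-8).astype(np.int32).reshape(-1,1,2)); cv2.fillPoly(I,[h],1,shift=4)
    return np.sum(I!=M)/M.sum()
best=min((minimize(cost,[.55,.04,y],method='Nelder-Mead',options=dict(initial_simplex=[[.55,.04,y],[.57,.04,y],[.55,.06,y],[.55,.04,y+.1]])) for y in(-.3,-.15,.15)),key=lambda r:r.fun)
q=best.x; print(q,best.fun,"home",j2w(q,[.044,.114,.012])); np.save('q.npy',q)
print("gauge jig", w2j(q,[.51,-.009,.012]))
E
```

```text
gauge z26 [ 0.50708833 -0.00954586  0.022     ]
[ 0.55507501  0.03707074 -0.17588598] 0.014614476690289604 home [[0.61834396 0.1416128  0.012     ]]
gauge jig [[-0.03631811 -0.05324721  0.012     ]]
```

View pics/crop0.png

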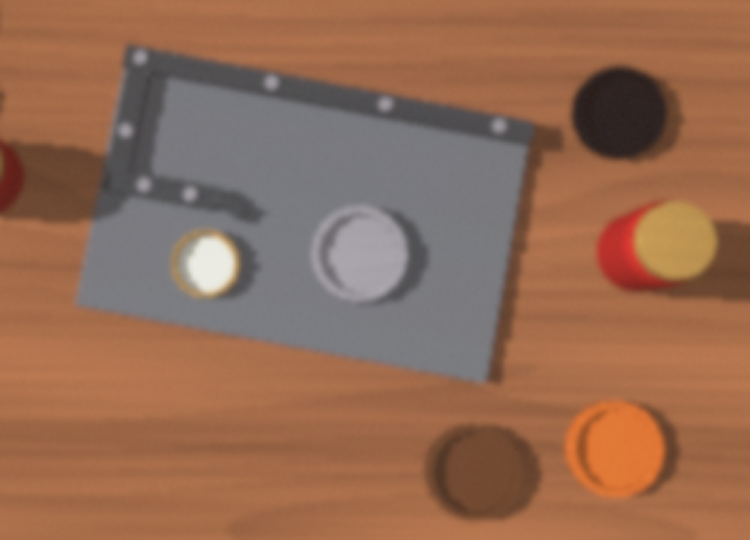

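The crop confirms it: the steel-grey dish (crop 360,253) is on the board between the lid and the board's -y end. The other three dishes lie off the board. Next I move above it with the fingers shut.

Run:
```python
from h import *
print(go([.508,-.009,.25],-.17588598+np.pi), robot.calibration("wrist")["tool_from_camera"])
```

```text
(array([ 0.    , -0.    ,  1.4469]), array([ 0.5335, -0.488 , -0.0065])) [[ 9.99999818e-01 -1.46971139e-04 -5.85800201e-04  4.40702690e-04]
 [ 3.12049298e-04  9.56175350e-01  2.92794473e-01 -7.91286075e-02]
 [ 5.17095375e-04 -2.92794603e-01  9.56175221e-01 -1.41879249e-01]
 [ 0.00000000e+00  0.00000000e+00  0.00000000e+00  1.00000000e+00]]
```

step_arm:
  increments:
    - [[0,0,1.447],[0.5335,-0.488,-0.0065],0]
    - [[0,0,1.447],[0.5335,-0.488,-0.0065],0]
    - [[0,0,1.447],[0.5335,-0.488,-0.0065],0]
    - [[0,0,1.447],[0.5335,-0.488,-0.0065],0]
    - [[0,0,1.447],[0.5335,-0.488,-0.0065],0]
    - [[0,0,1.447],[0.5335,-0.488,-0.0065],0]
    - [[0,0,1.447],[0.5335,-0.488,-0.0065],0]
    - [[0,0,1.447],[0.5335,-0.488,-0.0065],0]
    - [[0,0,1.447],[0.5335,-0.488,-0.0065],0]
    - [[0,0,1.447],[0.5335,-0.488,-0.0065],0]
    - [[0,0,1.447],[0.5335,-0.488,-0.0065],0]
    - [[0,0,1.447],[0.5335,-0.488,-0.0065],0]
    - [[0,0,1.447],[0.5335,-0.488,-0.0065],0]
    - [[0,0,1.447],[0.5335,-0.488,-0.0065],0]
    - [[0,0,1.447],[0.5335,-0.488,-0.0065],0]
    - [[0,0,1.447],[0.5335,-0.488,-0.0065],0]
    - [[0,0,1.447],[0.5335,-0.488,-0.0065],0]
    - [[0,0,1.447],[0.5335,-0.488,-0.0065],0]
    - [[0,0,1.447],[0.5335,-0.488,-0.0065],0]
    - [[0,0,1.447],[0.5335,-0.488,-0.0065],0]

```text
time: 2.55
tcp_pos: [0.5078, -0.0081, 0.2503]
tool_rot: [3.141, 0.0, 2.967]
contact_force: [0.1, -0.4, -0.4]
width: 0.0007
```

```bash
cat >> h.py <<'E'
from scipy.spatial.transform import Rotation as Ro
def wcam(st):
    T=np.eye(4); T[:3,:3]=Ro.from_euler('xyz',st["tool_rot"]).as_matrix(); T[:3,3]=st["tcp_pos"]
    c=robot.calibration("wrist"); return np.array(c["K"]),T@np.array(c["tool_from_camera"])
def wproj(st,P):
    K,T=wcam(st); p=(np.atleast_2d(P)-T[:3,3])@T[:3,:3]@K.T; return p[:,:2]/p[:,2:]
def wray(st,uv,z):
    K,T=wcam(st); uv=np.atleast_2d(uv); r=np.c_[uv,np.ones(len(uv))]@np.linalg.inv(K).T@T[:3,:3].T; o=T[:3,3]
    return o+r*((z-o[2])/r[:,2])[:,None]
def overlay(img,st,q,g=None):
    im=np.ascontiguousarray(img[...,::-1])
    L=[[(.085,-.18),(.085,.155),(-.003,.155),(-.003,.075)]]
    for l in L:
        cv2.polylines(im,[wproj(st,j2w(q,[(a,b,.024) for a,b in l])).astype(int).reshape(-1,1,2)],False,(0,255,0),1)
    cv2.polylines(im,[wproj(st,j2w(q,[(-.125,-.18,.012),(.105,-.18,.012)])).astype(int)],False,(0,255,255),1)
    if g is not None:
        a=np.linspace(0,6.28,60); cv2.polylines(im,[wproj(st,np.c_[g[0]+.041*np.cos(a),g[1]+.041*np.sin(a),a*0+.026]).astype(int)],True,(0,0,255),1)
    return im
def gauge_w(st):
    """gauge centre: outline of the rim top, ray-cast to z 26 mm"""
    c=[]
    for r in robot.cut_out("wrist","gauge"):
        k=max(cv2.findContours(r["region"].astype(np.uint8),0,1)[0],key=cv2.contourArea)[:,0]
        P=wray(st,k.astype(float),.026)[:,:2]; (x,y),rad=cv2.minEnclosingCircle(P.astype(np.float32)*1000); c.append((r["conf"],x/1000,y/1000,rad,r["bbox"]))
    return c
E
python3 - <<'E'
from h import *
q=np.load('q.npy'); st=robot.state(); p,d=robot.snapshot("wrist"); np.savez('w1.npz',p=p,d=d)
c=gauge_w(st); print(c)
cv2.imwrite('pics/w1.png',overlay(p,st,q,c[0][1:3] if c else None))
for x in c: print(w2j(q,[x[1],x[2],.012]))
E
```

```text
[(0.96, 0.6345414428710937, -0.22740870666503907, 41.60015869140625, [147.4, 0.0, 218.7, 47.4]), (0.78, 0.5112494506835937, -0.006628928184509278, 41.65943145751953, [295.6, 150.4, 352.0, 207.9]), (0.78, 0.36252383422851564, -0.19064791870117187, 23.256126403808594, [404.1, 0.0, 446.3, 8.0]), (0.72, 0.33385519409179687, -0.1058916015625, 41.81553649902344, [415.5, 38.3, 487.0, 108.3])]
[[ 0.12451916 -0.24649396  0.012     ]]
[[-0.03550283 -0.05069409  0.012     ]]
[[-0.14973415 -0.2578981   0.012     ]]
[[-0.19279119 -0.17946586  0.012     ]]
```

View pics/w1.png

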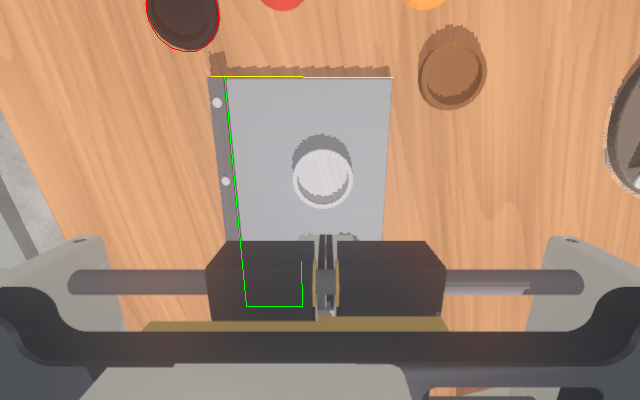

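The picture shows the gauge at (323,179). The overlay of the fitted rail (green) and board end (yellow) lies on the real edges, and the gauge from both cameras is at about (0.510, -0.008). I descend into the dish's middle.

step_arm:
  increments:
    - [[0,0,0],[-0.002,0,0.05],0]
    - [[0,0,0],[-0.002,0,0.1],0]
    - [[0,0,0],[-0.002,0,0.15],0]
    - [[0,0,0],[-0.002,0,0.185],0]
    - [[0,0,0],[-0.002,0,0.2],0]
    - [[0,0,0],[-0.002,0,0.206],0]
    - [[0,0,0],[-0.002,0,0.21],0]
    - [[0,0,0],[-0.002,0,0.212],0]
    - [[0,0,0],[-0.002,0,0.212],0]
    - [[0,0,0],[-0.002,0,0.212],0]

```text
time: 3.65
tcp_pos: [0.5106, -0.0084, 0.0392]
tool_rot: [3.141, 0.002, 2.967]
contact_force: [1.3, -0.0, -0.3]
width: 0.0002
```

Run:
```python
from h import *
q=np.load('q.npy'); st=robot.state(); print(st["tcp_pos"],st["contact_force"],w2j(q,st["tcp_pos"]),st["tool_rot"])
p,d=robot.snapshot("wrist"); c=gauge_w(st); print(c)
cv2.imwrite('pics/w2.png',overlay(p,st,q))
```

```text
[ 0.51055933 -0.00842291  0.03915737] [ 1.2829446  -0.0370805  -0.30003904] [[-0.03586839 -0.05258115  0.03915737]] [3.14055869e+00 1.86861756e-03 2.96694591e+00]
[(0.83, 0.3573184814453125, -0.09401748657226562, 35.831485748291016, [536.3, 0.0, 640.0, 101.8]), (0.62, 0.5095655517578125, -0.017082643508911134, 38.4949951171875, [263.6, 186.2, 389.4, 240.7])]
```

View pics/w2.png

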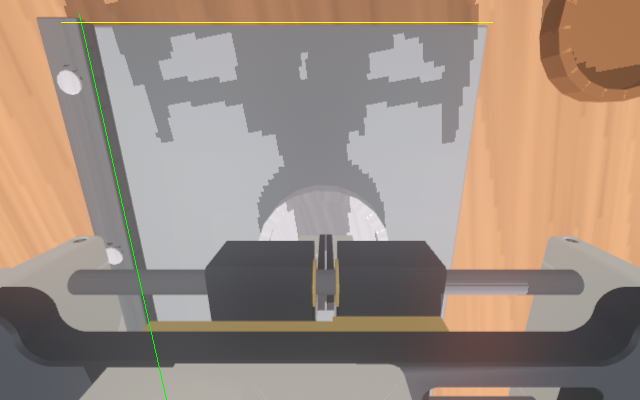

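The fingertips are inside the dish at (326,240), between the visible rim sides, with the rail at left. Now I push toward the rail (tool -x), stopping short of it to check.

step_arm:
  increments:
    - [[0,0,0],[-0.005,0,0.001],0]
    - [[0,0,0],[-0.01,0,0.001],0]
    - [[0,0,0],[-0.015,0,0.001],0]
    - [[0,0,0],[-0.02,0,0.001],0]
    - [[0,0,0],[-0.025,0,0.001],0]
    - [[0,0,0],[-0.03,0,0.001],0]
    - [[0,0,0],[-0.036,0,0.001],0]
    - [[0,0,0],[-0.042,0,0.001],0]
    - [[0,0,0],[-0.048,0,0.001],0]
    - [[0,0,0],[-0.054,0,0.001],0]
    - [[0,0,0],[-0.06,0,0.001],0]
    - [[0,0,0],[-0.066,0,0.001],0]
    - [[0,0,0],[-0.071,0,0.001],0]
    - [[0,0,0],[-0.075,0,0.001],0]
    - [[0,0,0],[-0.078,0,0.001],0]
    - [[0,0,0],[-0.08,0,0.001],0]

```text
time: 5.35
tcp_pos: [0.5894, -0.0225, 0.0381]
tool_rot: [3.141, 0.002, 2.967]
contact_force: [-1.9, 0.0, -0.3]
width: 0.0001
```

Run:
```python
from h import *
q=np.load('q.npy'); st=robot.state(); print(st["tcp_pos"],st["contact_force"],w2j(q,st["tcp_pos"]),st["tool_rot"])
```

```text
[ 0.58938207 -0.02245183  0.0380674 ] [-1.94425738  0.01757661 -0.32652411] [[ 0.04419306 -0.05260119  0.0380674 ]] [3.14070072e+00 1.52058598e-03 2.96677696e+00]
```

step_arm:
  increments:
    - [[0,0,0],[-0.002,0,0],0]
    - [[0,0,0],[-0.004,0,0],0]
    - [[0,0,0],[-0.006,0,0],0]
    - [[0,0,0],[-0.008,0,0],0]
    - [[0,0,0],[-0.009,0,0],0]
    - [[0,0,0],[-0.01,0,0],0]

```text
time: 5.95
tcp_pos: [0.5993, -0.0242, 0.0381]
tool_rot: [3.141, 0.001, 2.967]
contact_force: [-1.7, 0.2, 0.1]
width: 0.0005
```

step_arm:
  increments:
    - [[0,0,0],[-0.001,0,0],0]
    - [[0,0,0],[-0.002,0,0],0]
    - [[0,0,0],[-0.003,0,0],0]

```text
time: 6.25
tcp_pos: [0.6023, -0.0247, 0.0381]
tool_rot: [3.141, 0.001, 2.967]
contact_force: [-2.2, 0.3, 1.0]
width: 0.0001
```

step_arm:
  increments:
    - [[0,0,0],[-0.001,0,0],0]
    - [[0,0,0],[-0.002,0,0],0]

```text
time: 6.45
tcp_pos: [0.6043, -0.0251, 0.0381]
tool_rot: [3.141, 0.001, 2.967]
contact_force: [-3.5, 0.8, -0.1]
width: 0.0006
```

step_arm:
  increments:
    - [[0,0,0],[-0.001,0,0],0]
    - [[0,0,0],[-0.002,0,0],0]

```text
time: 6.65
tcp_pos: [0.6064, -0.0255, 0.0381]
tool_rot: [3.141, 0.001, 2.967]
contact_force: [-1.6, 0.4, -0.5]
width: 0.0008
```

step_arm:
  increments:
    - [[0,0,0],[-0.001,0,0],0]
    - [[0,0,0],[-0.002,0,0],0]

```text
time: 6.85
tcp_pos: [0.6084, -0.0258, 0.0381]
tool_rot: [3.141, 0.001, 2.967]
contact_force: [-2.1, -0.2, 0.1]
width: 0.0002
```

Run:
```python
from h import *
q=np.load('q.npy'); st=robot.state(); print(st["contact_force"],w2j(q,st["tcp_pos"]))
p,d=robot.snapshot("wrist"); print(gauge_w(st))
cv2.imwrite('pics/w3.png',overlay(p,st,q,j2w(q,[.044,-.0525,0])[0]))
```

```text
[-2.0937066  -0.1960491   0.07203723] [[ 0.06354331 -0.05258016  0.03808118]]
[(0.72, 0.5892115478515625, -0.03109530258178711, 39.16862869262695, [291.9, 183.2, 422.4, 241.2])]
```

View pics/w3.png

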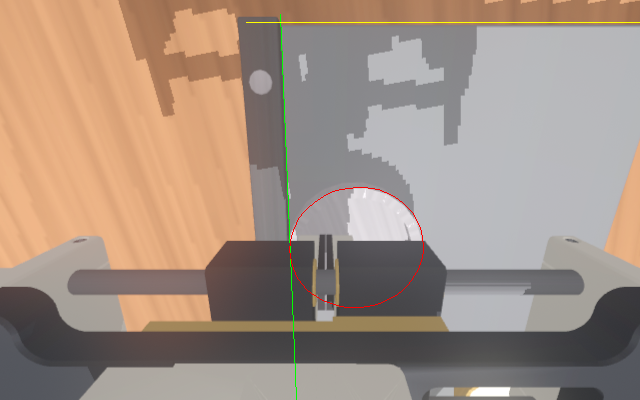

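The rim (left edge at about 291,240) is now almost at the rail's green line; the drawn red circle for "touching the rail" fits to 1–2 mm. I continue gently until the force rises.

step_arm:
  increments:
    - [[0,0,0],[-0.001,0,0],0]
    - [[0,0,0],[-0.002,0,0],0]

```text
time: 7.15
tcp_pos: [0.6094, -0.0262, 0.0378]
tool_rot: [3.141, -0.0, 2.966]
contact_force: [-7.3, 2.7, 3.1]
width: 0.0006
```

step_arm:
  increments:
    - [[0,0,0],[-0.001,0,0],0]
    - [[0,0,0],[-0.002,0,0],0]

```text
time: 7.35
tcp_pos: [0.6097, -0.0263, 0.0376]
tool_rot: [3.142, -0.004, 2.966]
contact_force: [-10.2, 5.6, 6.1]
width: 0.0004
```

The dish is seated on the rail: the force jumped from 2 to 10 N and the tool stopped at jig x about 65 mm, with the dish at jig y about -53 mm, well short of the pocket. Next I shift the fingertips inside the dish to the +y/+x side, so a +y push also wedges it to the rail, and start sliding.

step_arm:
  increments:
    - [[0,0,0],[0.003,0.003,-0.0004],0]
    - [[0,0,0],[0.007,0.007,-0.0004],0]
    - [[0,0,0],[0.011,0.011,-0.0004],0]
    - [[0,0,0],[0.015,0.014,-0.0004],0]
    - [[0,0,0],[0.015,0.017,-0.0004],0]
    - [[0,0,0],[0.015,0.02,-0.0004],0]
    - [[0,0,0],[0.015,0.024,-0.0004],0]
    - [[0,0,0],[0.015,0.028,-0.0004],0]
    - [[0,0,0],[0.015,0.032,-0.0004],0]
    - [[0,0,0],[0.015,0.036,-0.0004],0]
    - [[0,0,0],[0.015,0.04,-0.0004],0]

```text
time: 8.45
tcp_pos: [0.6018, 0.0159, 0.0379]
tool_rot: [-3.141, -0.004, 2.966]
contact_force: [-1.9, -3.3, 0.6]
width: 0.0004
```

Run:
```python
from h import *
q=np.load('q.npy'); st=robot.state(); print(w2j([0,0,q[2]],st["contact_force"]),w2j(q,st["tcp_pos"]),st["tool_rot"])
p,d=robot.snapshot("wrist"); print(gauge_w(st))
t=w2j(q,st["tcp_pos"])[0]
cv2.imwrite('pics/w4.png',overlay(p,st,q,j2w(q,[.044,t[1]-.020,0])[0]))
```

```text
[[-1.33930131 -3.57551706  0.56867854]] [[ 0.04972182 -0.01265565  0.03794081]] [-3.14149987 -0.00391788  2.96599612]
[(0.75, 0.5943252563476562, -0.003959565877914429, 41.28793716430664, [264.4, 150.0, 400.6, 254.8])]
```

View pics/w4.png

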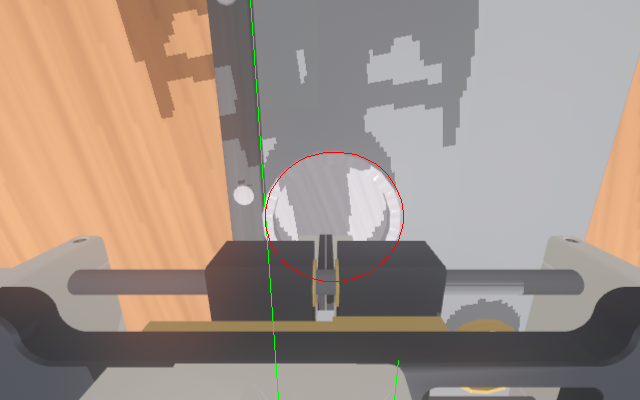

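The dish touches the rail (rim's left edge on the green line at 266,215) and moves with the fingers as predicted (red circle). I keep sliding.

step_arm:
  increments:
    - [[0,0,0],[-0.0003,0.005,0],0]
    - [[0,0,0],[-0.0003,0.01,0],0]
    - [[0,0,0],[-0.0003,0.015,0],0]
    - [[0,0,0],[-0.0003,0.02,0],0]
    - [[0,0,0],[-0.0003,0.025,0],0]
    - [[0,0,0],[-0.0003,0.03,0],0]
    - [[0,0,0],[-0.0003,0.035,0],0]
    - [[0,0,0],[-0.0003,0.04,0],0]
    - [[0,0,0],[-0.0003,0.045,0],0]
    - [[0,0,0],[-0.0003,0.05,0],0]
    - [[0,0,0],[-0.0003,0.055,0],0]
    - [[0,0,0],[-0.0003,0.06,0],0]
    - [[0,0,0],[-0.0003,0.065,0],0]
    - [[0,0,0],[-0.0003,0.07,0],0]
    - [[0,0,0],[-0.0003,0.075,0],0]
    - [[0,0,0],[-0.0003,0.08,0],0]

```text
time: 10.15
tcp_pos: [0.6163, 0.0955, 0.038]
tool_rot: [3.141, -0.004, 2.967]
contact_force: [-2.0, -2.6, 0.5]
width: 0.0007
```

Run:
```python
from h import *
q=np.load('q.npy'); st=robot.state(); print(w2j([0,0,q[2]],st["contact_force"]),w2j(q,st["tcp_pos"]),st["tool_rot"])
p,d=robot.snapshot("wrist"); c=gauge_w(st); print(c,[w2j(q,[*x[1:3],0]) for x in c])
t=w2j(q,st["tcp_pos"])[0]
cv2.imwrite('pics/w5.png',overlay(p,st,q,j2w(q,[.044,t[1]-.020,0])[0]))
```

```text
[[-1.55938054 -2.8672208   0.45548829]] [[0.0500861  0.06820402 0.03800721]] [ 3.14132997 -0.00353826  2.96653407]
[(0.95, 0.6087230834960937, 0.0757967300415039, 41.20454406738281, [263.6, 149.1, 401.7, 260.0])] [array([[0.04604409, 0.04751589, 0.        ]])]
```

View pics/w5.png

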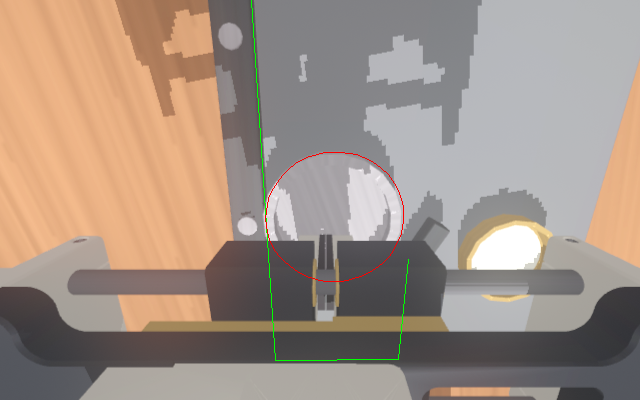

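The dish is still on the rail (266,215) at jig y about 48 mm and entering the pocket beside the keeper lip (435,235). I continue, slowing before the stop.

step_arm:
  increments:
    - [[0,0,0],[-0.0003,0.005,0],0]
    - [[0,0,0],[-0.0003,0.01,0],0]
    - [[0,0,0],[-0.0003,0.015,0],0]
    - [[0,0,0],[-0.0003,0.02,0],0]
    - [[0,0,0],[-0.0003,0.025,0],0]
    - [[0,0,0],[-0.0003,0.03,0],0]
    - [[0,0,0],[-0.0003,0.035,0],0]
    - [[0,0,0],[-0.0003,0.04,0],0]
    - [[0,0,0],[-0.0003,0.045,0],0]
    - [[0,0,0],[-0.0003,0.05,0],0]
    - [[0,0,0],[-0.0003,0.054,0],0]
    - [[0,0,0],[-0.0003,0.057,0],0]
    - [[0,0,0],[-0.0003,0.059,0],0]

```text
time: 11.55
tcp_pos: [0.6272, 0.1543, 0.0381]
tool_rot: [3.141, -0.003, 2.967]
contact_force: [-1.1, -2.9, 0.5]
width: 0.0005
```

step_arm:
  increments:
    - [[0,0,0],[-0.0002,0.001,0],0]
    - [[0,0,0],[-0.0002,0.002,0],0]
    - [[0,0,0],[-0.0002,0.003,0],0]

```text
time: 11.85
tcp_pos: [0.6278, 0.1571, 0.0381]
tool_rot: [3.141, -0.003, 2.967]
contact_force: [-0.5, -2.7, 1.0]
width: 0.0006
```

step_arm:
  increments:
    - [[0,0,0],[-0.0002,0.001,0],0]
    - [[0,0,0],[-0.0002,0.002,0],0]

```text
time: 12.05
tcp_pos: [0.6284, 0.159, 0.0381]
tool_rot: [3.141, -0.003, 2.967]
contact_force: [-1.7, -2.5, -0.2]
width: 0.0003
```

step_arm:
  increments:
    - [[0,0,0],[-0.0002,0.001,0],0]
    - [[0,0,0],[-0.0002,0.002,0],0]

```text
time: 12.25
tcp_pos: [0.6287, 0.1607, 0.038]
tool_rot: [3.142, -0.004, 2.967]
contact_force: [-1.7, -5.8, 1.2]
width: 0.0007
```

step_arm:
  increments:
    - [[0,0,0],[-0.0002,0.001,0],0]
    - [[0,0,0],[-0.0002,0.002,0],0]

```text
time: 12.45
tcp_pos: [0.6287, 0.1612, 0.0379]
tool_rot: [-3.139, -0.005, 2.967]
contact_force: [-1.0, -11.5, 1.4]
width: 0.0005
```

step_arm:
  increments:
    - [[0,0,0],[-0.0002,0.001,0],0]
    - [[0,0,0],[-0.0002,0.002,0],0]

```text
time: 12.65
tcp_pos: [0.6287, 0.1614, 0.0378]
tool_rot: [-3.137, -0.006, 2.966]
contact_force: [-2.3, -12.8, 2.3]
width: 0.0001
```

The stop has been reached: force rose from 3 to 13 N with no more motion. I move the fingertips back to the rail side of the dish and press lightly there, to check it is seated on the rail too.

step_arm:
  increments:
    - [[0,0,0],[0,-0.005,-0.0002],0]
    - [[0,0,0],[0,-0.012,-0.0002],0]
    - [[0,0,0],[0,-0.019,-0.0002],0]
    - [[0,0,0],[-0.004,-0.019,-0.0002],0]
    - [[0,0,0],[-0.008,-0.019,-0.0002],0]
    - [[0,0,0],[-0.011,-0.019,-0.0002],0]
    - [[0,0,0],[-0.013,-0.019,-0.0002],0]
    - [[0,0,0],[-0.014,-0.019,-0.0002],0]
    - [[0,0,0],[-0.015,-0.019,-0.0002],0]

```text
time: 13.55
tcp_pos: [0.6389, 0.1404, 0.0376]
tool_rot: [-3.136, -0.009, 2.966]
contact_force: [-7.6, 4.2, 4.7]
width: 0.0006
```

Run:
```python
from h import *
q=np.load('q.npy'); st=robot.state(); print(w2j([0,0,q[2]],st["contact_force"]),w2j(q,st["tcp_pos"]),st["tool_rot"])
```

```text
[[-8.19081927  2.80533994  4.69914176]] [[0.06444962 0.11635688 0.03764104]] [-3.13621724 -0.00861694  2.96583244]
```

Rail seat confirmed: contact at jig x 64.4 mm at 8 N, the same as at first rail contact. One last nudge toward the stop, then to the dish centre and straight up.

step_arm:
  increments:
    - [[0,0,0],[0.005,0.003,-0.0004],0]
    - [[0,0,0],[0.01,0.008,-0.0004],0]
    - [[0,0,0],[0.0145,0.013,-0.0004],0]
    - [[0,0,0],[0.0145,0.016,-0.0004],0]
    - [[0,0,0],[0.0145,0.018,-0.0004],0]
    - [[0,0,0],[0.0145,0.019,-0.0004],0]
    - [[0,0,0],[0.0145,0.02,-0.0004],0]

```text
time: 14.25
tcp_pos: [0.6278, 0.1617, 0.0379]
tool_rot: [-3.135, -0.01, 2.965]
contact_force: [-0.6, -6.4, 1.6]
width: 0.0004
```

step_arm:
  increments:
    - [[0,0,0],[0.002,-0.006,-0.0002],0]
    - [[0,0,0],[0.005,-0.013,-0.0002],0]
    - [[0,0,0],[0.005,-0.02,-0.0002],0]
    - [[0,0,0],[0.005,-0.02,-0.0002],0]
    - [[0,0,0],[0.005,-0.02,-0.01],0]
    - [[0,0,0],[0.005,-0.02,-0.03],0]
    - [[0,0,0],[0.005,-0.02,-0.07],0]
    - [[0,0,0],[0.005,-0.02,-0.12],0]
    - [[0,0,0],[0.005,-0.02,-0.17],0]
    - [[0,0,0],[0.005,-0.02,-0.21],0]
    - [[0,0,0],[0.005,-0.02,-0.21],0]

```text
time: 15.35
tcp_pos: [0.6246, 0.1449, 0.2565]
tool_rot: [-3.141, 0.001, 2.967]
contact_force: [0.2, 0.6, -0.6]
width: 0.0003
```

Run:
```python
from h import *
q=np.load('q.npy'); st=robot.state(); print(st["tcp_pos"],st["contact_force"])
p,d=robot.snapshot("wrist"); c=gauge_w(st)
for x in c: print(x,w2j(q,[*x[1:3],0]))
cv2.imwrite('pics/w6.png',overlay(p,st,q,j2w(q,[.044,.114,0])[0]))
```

```text
[0.62460712 0.14492662 0.25653916] [ 0.22657516  0.57623589 -0.55215955]
```

View pics/w6.png

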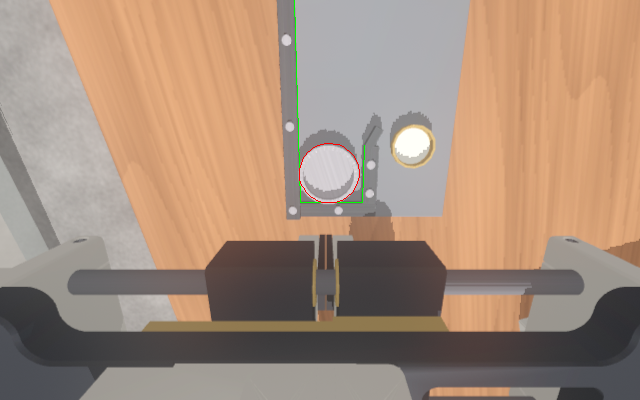

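The dish (329,173) sits in the pocket, on the red "home" circle, touching the rail (299) and the stop (203). One enlarged crop without overlay to be sure.

Run:
```python
from h import *
p,d=robot.snapshot("wrist")
cv2.imwrite('pics/w7.png',cv2.resize(p[110:225,270:390,::-1],None,fx=5,fy=5,interpolation=cv2.INTER_CUBIC))
```

```text
(no output)
```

View pics/w7.png

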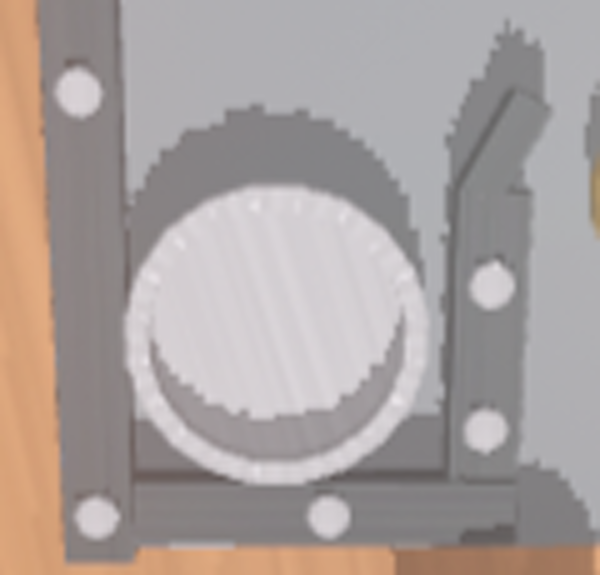

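The crop shows the dish flat, its rim meeting the rail (crop 128,330) and the stop (270,483), with a gap only on the keeper side (430–450). I hand it in.

Run:
```python
from h import *
print(robot.finish_job(), robot.state()["time"])
```

```text
the job is handed in; nothing more can be done
the job is handed in; nothing more can be done
```

The steel gauge dish is in the corner pocket, against both the rail and the end stop, and the job is handed in at about 15.5 s of the 51 s allowed. I pushed it from inside its rim with closed fingertips. It reached the rail at jig y about -53 mm, well short of the pocket, and I then slid it along the rail to the stop.

**Last checks:**
- **Seating:** both contacts were confirmed by force, about 8–10 N at the rail and 6–13 N at the stop, with no further motion.
- **Pictures:** the final wrist view and enlarged crop show the dish flat, touching rail and stop, on the predicted home circle. The gap is on the keeper side only.
- **Hand and other objects:** the hand is clear, about 0.23 m up. The lid is outside the keeper wall; I did not measure the lid or the jars again, but the hand did not go near them.

**What failed or disagreed:** the network found no gauge in the last wrist picture, so the final position rests on the overlay, the crop and the contact forces. The two early gauge measurements differed by about 4 mm, and I used a value between them.

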